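Rake the boot-tray stones level

TASK

Take the hand rake from its caddy and rake the six heaped stone chips along the boot tray into an even single layer: all lying flat, none on another, with about two in each third of the tray's length. Keep the tines lightly on the tray floor while raking towards and past the middle of the tray (the floor board leans a little, so feel for it) and never press hard, 12 N at most; move the chips with the rake only, not the fingers. Then stand the rake back upright in its caddy, and leave the other things alone.

Things in the scene. Friction and masses are not known exactly. Their poses are not given: they have to be found in the camera images.
- tray: Grey plastic boot tray, fixed, outside 142 x 312 mm, walls 6 mm thick and 55 mm high; inside 130 (x) by 300 mm (y). Origin: centre of the underside, on the shelf. y runs along its length; the chips start heaped at its -y end. Its thirds are 100 mm long each (boundaries at y = -50 and +50 mm).
- tray_floor (a point): Point fixed to the tray on its floor, mid-width, 60 mm from the tray's centre towards its -y end, 26 mm above its underside; axes as the tray's. On the -y side of it the floor is level grey plastic. On the +y side is a wooden board that leans along the tray by up to 0.07 rad either way (rises or falls up to 7 mm per 100 mm). The lean is not measured; the board keeps it under light pressing.
- caddy: White open-topped plastic rake caddy, fixed, outside 128 (x) by 32 (y) by 45 mm high, walls and bottom 4 mm thick, inside 120 by 24 mm. Origin: centre of the underside. The rake stands upright in it, head lengthwise along the caddy's x.
- rake_grip (a point): Centre of the handle of the hand rake, a loose upright tool of 0.2 kg, 130 mm tall: dark wooden handle 24 (x) by 22 mm (y) from 66 to 130 mm above the tine tips, below it a wooden foot block 50 x 22 mm at 54 to 66 mm. This point is 85 mm above the tine tips; z up along the handle, x along the head. It rakes along its y.
- rake_tips (a point): Middle of the row of tine tips of the rake (head not pushed in). Steel head 110 mm wide (x): crossbar 16 mm thick (y) at 30 to 44 mm above the tips, six tines 6 x 5 mm pointing down, 20 mm apart. The head is sprung along the handle: it starts to give at about 2 N, then gives 1 mm per 4 N, up to 8 mm.
- chip1: Grey stone chip, 36 (x) by 28 (y) by 12 mm (z), about 26 g, origin in its centre. Starts in the bottom layer, row next to the tray's -y end wall.
- chip2: Grey stone chip, 36 (x) by 28 (y) by 12 mm (z), about 26 g, origin in its centre. Starts in the bottom layer, row next to the tray's -y end wall.
- chip3: Grey stone chip, 36 (x) by 28 (y) by 12 mm (z), about 26 g, origin in its centre. Starts in the bottom layer, second row, an open gap of about 17 mm from the first row.
- chip4: Grey stone chip, 36 (x) by 28 (y) by 12 mm (z), about 26 g, origin in its centre. Starts in the bottom layer, second row, an open gap of about 17 mm from the first row.
- chip5: Grey stone chip, 36 (x) by 28 (y) by 12 mm (z), about 26 g, origin in its centre. Starts on top, bridging the gap between the two bottom rows, its long side along the tray.
- chip6: Grey stone chip, 36 (x) by 28 (y) by 12 mm (z), about 26 g, origin in its centre. Starts on top, bridging the gap between the two bottom rows, its long side along the tray.
- mug: White ceramic mug, 80 mm wide, 90 mm high, origin under its centre; leave alone.
- strainer: Stainless sink strainer, 88 mm across, 26 mm high, origin under its centre; leave alone.
- brush: Bamboo scrubbing brush, 190 x 50 x 40 mm, origin under its centre; leave alone.
- wood_block: Pale wooden cedar block, 60 x 40 x 50 mm, origin under its centre; leave alone.
Mind the look-alikes: they are no part of the job. Leave any pink look-alike of the caddy alone.

How it is judged (in metres and radians):
On the way, in this order (a step that is already met when the one before it is completed fails the run):
1. the rake is lifted clear out of its caddy (z of rake_grip in the frame of caddy above 0.15 m), for 0.1 s.
2. the rake is drawn with its tines on the tray floor through the first half of the middle third (contact force between rake and tray above 0.3 N and y of rake_grip in the frame of tray between -0.05 and 0 m), for 0.3 s.
3. and on past the middle of the tray, still on the floor (contact force between rake and tray above 0.3 N and y of rake_grip in the frame of tray between 0 and 0.15 m), for 0.1 s.
At the end, for the whole second after the job is handed in: All six chips lie flat (0.2 rad) in the tray in one layer (centres over 20 mm apart), at least one in each third of its length, at most three in either end third; the rake stands upright (0.2 rad) in its caddy, within 20 mm of its centre and 8 mm of its floor, at rest (y of any of chip1, chip2, chip3, chip4, chip5, chip6 in the frame of tray below -0.05 m and not (y of each of chip1, chip2, chip3, chip4 in the frame of tray below -0.05 m or y of each of chip1, chip2, chip3, chip5 in the frame of tray below -0.05 m or y of each of chip1, chip2, chip3, chip6 in the frame of tray below -0.05 m or y of each of chip1, chip2, chip4, chip5 in the frame of tray below -0.05 m or y of each of chip1, chip2, chip4, chip6 in the frame of tray below -0.05 m or y of each of chip1, chip2, chip5, chip6 in the frame of tray below -0.05 m or y of each of chip1, chip3, chip4, chip5 in the frame of tray below -0.05 m or y of each of chip1, chip3, chip4, chip6 in the frame of tray below -0.05 m or y of each of chip1, chip3, chip5, chip6 in the frame of tray below -0.05 m or y of each of chip1, chip4, chip5, chip6 in the frame of tray below -0.05 m or y of each of chip2, chip3, chip4, chip5 in the frame of tray below -0.05 m or y of each of chip2, chip3, chip4, chip6 in the frame of tray below -0.05 m or y of each of chip2, chip3, chip5, chip6 in the frame of tray below -0.05 m or y of each of chip2, chip4, chip5, chip6 in the frame of tray below -0.05 m or y of each of chip3, chip4, chip5, chip6 in the frame of tray below -0.05 m) and (y of chip1 in the frame of tray between -0.05 and 0.05 m or y of chip2 in the frame of tray between -0.05 and 0.05 m or y of chip3 in the frame of tray between -0.05 and 0.05 m or y of chip4 in the frame of tray between -0.05 and 0.05 m or y of chip5 in the frame of tray between -0.05 and 0.05 m or y of chip6 in the frame of tray between -0.05 and 0.05 m) and y of any of chip1, chip2, chip3, chip4, chip5, chip6 in the frame of tray above 0.05 m and not (y of each of chip1, chip2, chip3, chip4 in the frame of tray above 0.05 m or y of each of chip1, chip2, chip3, chip5 in the frame of tray above 0.05 m or y of each of chip1, chip2, chip3, chip6 in the frame of tray above 0.05 m or y of each of chip1, chip2, chip4, chip5 in the frame of tray above 0.05 m or y of each of chip1, chip2, chip4, chip6 in the frame of tray above 0.05 m or y of each of chip1, chip2, chip5, chip6 in the frame of tray above 0.05 m or y of each of chip1, chip3, chip4, chip5 in the frame of tray above 0.05 m or y of each of chip1, chip3, chip4, chip6 in the frame of tray above 0.05 m or y of each of chip1, chip3, chip5, chip6 in the frame of tray above 0.05 m or y of each of chip1, chip4, chip5, chip6 in the frame of tray above 0.05 m or y of each of chip2, chip3, chip4, chip5 in the frame of tray above 0.05 m or y of each of chip2, chip3, chip4, chip6 in the frame of tray above 0.05 m or y of each of chip2, chip3, chip5, chip6 in the frame of tray above 0.05 m or y of each of chip2, chip4, chip5, chip6 in the frame of tray above 0.05 m or y of each of chip3, chip4, chip5, chip6 in the frame of tray above 0.05 m) and x of chip1 in the frame of tray between -0.065 and 0.065 m and y of chip1 in the frame of tray between -0.15 and 0.15 m and angle between the z axis of each of chip1, chip2, chip3, chip4, chip5, chip6 and the z axis of tray, either way round below 0.2 rad and (z of chip1 in the frame of tray below 0.038 m or (y of chip1 in the frame of tray above -0.05 m and z of chip1 in the frame of tray below 0.041 m) or (y of chip1 in the frame of tray above 0.05 m and z of chip1 in the frame of tray below 0.048 m)) and x of chip2 in the frame of tray between -0.065 and 0.065 m and y of chip2 in the frame of tray between -0.15 and 0.15 m and (z of chip2 in the frame of tray below 0.038 m or (y of chip2 in the frame of tray above -0.05 m and z of chip2 in the frame of tray below 0.041 m) or (y of chip2 in the frame of tray above 0.05 m and z of chip2 in the frame of tray below 0.048 m)) and x of chip3 in the frame of tray between -0.065 and 0.065 m and y of chip3 in the frame of tray between -0.15 and 0.15 m and (z of chip3 in the frame of tray below 0.038 m or (y of chip3 in the frame of tray above -0.05 m and z of chip3 in the frame of tray below 0.041 m) or (y of chip3 in the frame of tray above 0.05 m and z of chip3 in the frame of tray below 0.048 m)) and x of chip4 in the frame of tray between -0.065 and 0.065 m and y of chip4 in the frame of tray between -0.15 and 0.15 m and (z of chip4 in the frame of tray below 0.038 m or (y of chip4 in the frame of tray above -0.05 m and z of chip4 in the frame of tray below 0.041 m) or (y of chip4 in the frame of tray above 0.05 m and z of chip4 in the frame of tray below 0.048 m)) and x of chip5 in the frame of tray between -0.065 and 0.065 m and y of chip5 in the frame of tray between -0.15 and 0.15 m and (z of chip5 in the frame of tray below 0.038 m or (y of chip5 in the frame of tray above -0.05 m and z of chip5 in the frame of tray below 0.041 m) or (y of chip5 in the frame of tray above 0.05 m and z of chip5 in the frame of tray below 0.048 m)) and x of chip6 in the frame of tray between -0.065 and 0.065 m and y of chip6 in the frame of tray between -0.15 and 0.15 m and (z of chip6 in the frame of tray below 0.038 m or (y of chip6 in the frame of tray above -0.05 m and z of chip6 in the frame of tray below 0.041 m) or (y of chip6 in the frame of tray above 0.05 m and z of chip6 in the frame of tray below 0.048 m)) and horizontal distance between chip1 and chip2 above 0.02 m and horizontal distance between each of chip1, chip2 and chip3 above 0.02 m and horizontal distance between each of chip1, chip2, chip3 and chip4 above 0.02 m and horizontal distance between each of chip1, chip2, chip3, chip4 and chip5 above 0.02 m and horizontal distance between each of chip1, chip2, chip3, chip4, chip5 and chip6 above 0.02 m and horizontal distance between rake_grip and caddy below 0.02 m and z of rake_grip in the frame of caddy below 0.097 m and angle between rake_grip's own z axis and vertical below 0.2 rad and linear speed of rake below 0.02 m/s); the robot touches nothing.
It fails at once if the rake presses or knocks on the tray with more than 12 N (contact force between rake and tray above 12 N).
It fails at once if the fingers push a chip (contact force between the fingers and chip1 above 0.5 N or contact force between the fingers and chip2 above 0.5 N or contact force between the fingers and chip3 above 0.5 N or contact force between the fingers and chip4 above 0.5 N or contact force between the fingers and chip5 above 0.5 N or contact force between the fingers and chip6 above 0.5 N).
It fails at once if a bystander is moved by more than 25 mm (distance of any of mug, strainer, brush, wood_block from where it was at the start of the episode above 0.025 m).
It also fails if it takes over 61 s, if anything falls off the work surface, if the arm or the gripper's body presses on something with over 40 N, if the wrist force passes 120 N, or if a joint passes its speed limit or range.

ROBOT

A 6-joint arm with a two-finger parallel gripper is mounted at the origin on the work surface. World frame = base frame: x ahead of the robot, y to its left, z up, the work surface at z = 0. Lengths are in mm, angles in degrees, forces in N, time in s.
With the tool pointing down it reaches from about 300 to 850 mm from the base axis. Payload 4.2 kg.
Tool frame: the origin (TCP) lies midway between the tips of the shut fingers; the grasp point (between the pads) lies 19 mm behind it (env.grip_depth is the distance from the TCP to the grasp point, in mm); z points along the fingers, y is the line along which they close (so a half turn about z gives the same grasp; the last joint's range is limited). The gripper opens to 91 mm and grips with 3 to 60 N. Pads are 32 mm wide; open, the fingers measure 118 mm over their backs; the gripper's body (76 mm by 178 mm) begins 60 mm behind the grasp point.
Start: joints at [-1.146, 18.312, 89.639, -0, 72.044, -1.146], TCP at [575.016, 0, 213.976] pointing down, gripper open.
Joint ranges: [-177.97, 177.97], [-48.28, 115.42], [12.27, 149.76], [-77.06, 257.06], [2.81, 150.46], [-146.56, 146.56]. Speed limits (degrees/s): [147.25, 147.25, 180, 180, 180, 180].

INTERFACE

Orientations are given as [roll, pitch, yaw] about the fixed x, y, z axes, in that order (R = Rz(yaw) Ry(pitch) Rx(roll)).
In Python, from workcell import env, eyes gives the robot as it stands.
- The arm moves only by the tool send_rows, never from a script. Its argument "motion" is a list of rows, each a list of 7 numbers: the shift along the world's x, y, z normalised to -1 to 1, where 1 is 0.5 m, then the turn, a rotation vector about the world's x, y, z normalised to -1 to 1, where 1 is 60 degrees, then the opening, from -1 (shut) to 1 (fully open). A call has 1 to 20 rows; each row is the pose to reach, as a shift and turn from the pose commanded when the call began; what a row does not reach only later rows make up. A row lasts 1/8 s, in which the tool goes at most 62.5 mm and 10.7 degrees, less where a joint would pass 70% of its speed; a pose out of reach is approached as far as the arm can. A call with a number of a shift or a turn outside -1 to 1 is refused whole. A call with a gripper value outside its range is refused whole. The fingers move at their own pace and stop on an object; "squeeze" is the grip in N (left out, the last holds). Time passes only in rows, so rows that repeat a pose let the fingers close. It gives the time, the measured TCP pose, the force, the opening and the grip force at its end, in the units of the state.
- env.state(): the state, without advancing time (a new reading comes with each control period).
- eyes.grab_frame(name): name is "scene" or "side" or "wrist"; returns a dict with "pixels" (384x512x3 uint8, red, green, blue), "depth" (384x512 float32, mm along the optical axis (not along the pixel's ray), 0 where there is no reading), "fx", "fy", "cx", "cy" (pixels), "R" (3x3) and "t" (3): a world point X has camera coordinates R X + t; the wrist camera has in their place "T_tool_cam" (4x4, takes a point from camera to tool coordinates, whose origin is the TCP and whose axes are the flange's). Camera axes: x right, y down, z forward; pixel columns grow to the right and rows downward; lengths in mm; the calibration is good to about 2 mm. A picture is of the moment at which its call begins: read the wrist's pose just before it.
- env.job_done(): hands the job in; it is judged then, once.
The state is a dict: "time_s": time; "qpos": joint angles; "qvel": joint speeds; "effort": joint torques, N m; "ee_pos": TCP position; "ee_rot": TCP orientation; "force": force on the tool from outside, world axes, zero at the start; "torque": the same for the moment, N m; "gripper_width": finger opening in mm; "gripper_force": force on a finger pad.
Only numpy, scipy, OpenCV 4.12 (cv2) and the standard library are available. Lean on these libraries where they do the work, as an engineer would, in place of code of your own. Each camera call takes 0.05 s, during which the arm holds its last target. There are 200 camera calls.

## Working session

There is one attempt and no reset: what is moved stays moved. The work goes in short steps, Python scripts to look and compute and a tool call to move; the robot and the scene stay as the last step left them, time stands still between calls to the robot, and variables do not carry over. Pictures are saved under pics/ and viewed, at most 10 in all, crops included, and the job is handed in when it is done.

Besides the shell and the picture viewer there is one more tool, called by a JSON object that holds its "api" and its "payload", one argument or row to a line. send_rows: Moves the arm, as the interface text tells. Its arguments: {"type":"object","properties":{"motion":{"type":"array"},"squeeze":{"type":"number"}},"required":["motion"]}

```bash
mkdir -p pics; ls; python3 - <<'E'
from workcell import env, eyes
import cv2,numpy as np,pickle
s=env.state(); print({k:np.round(v,2) for k,v in s.items()}, env.grip_depth)
F={n:eyes.grab_frame(n) for n in("scene","side","wrist")}
pickle.dump(F,open("f0.pkl","wb"))
cv2.imwrite("pics/a.png",np.hstack([F[n]["pixels"] for n in("scene","side")])[:,:,::-1][:, :])
for n in("scene","side"):
    f=F[n];print(n,f["fx"],f["cx"],f["cy"],np.round(f["R"],3).tolist(),np.round(-f["R"].T@f["t"],0))
im=np.hstack([F[n]["pixels"] for n in("scene","side")])[:,:,::-1]
cv2.imwrite("pics/a.png",cv2.resize(im,(800,300),interpolation=cv2.INTER_AREA))
cv2.imwrite("pics/scene.png",cv2.resize(F["scene"]["pixels"][:,:,::-1],(800,600)))
cv2.imwrite("pics/side.png",cv2.resize(F["side"]["pixels"][:,:,::-1],(800,600)))
E
```

```text
pics
{'time_s': np.float64(0.0), 'qpos': array([-1.15, 18.35, 89.71, -0.  , 72.05, -1.15]), 'qvel': array([-0.03, -0.03, -0.07,  0.09,  0.03,  0.02]), 'effort': array([ -0.  , -41.25, -23.2 ,   0.07,   0.05,  -0.  ]), 'ee_pos': array([574.47,   0.  , 213.12]), 'ee_rot': array([-179.9,    0. ,   90. ]), 'force': array([-0.42,  0.04, -0.76]), 'torque': array([ 0.  ,  0.04, -0.01]), 'gripper_force': np.float64(0.0), 'gripper_width': np.float64(90.92)} 18.8
scene 419.35963543486207 257.6487402256512 192.40755299207504 [[-0.455, 0.891, -0.011], [0.746, 0.374, -0.551], [-0.486, -0.259, -0.834]] [1029.  246.  921.]
side 483.25034155347197 255.19680670208737 192.52613930377723 [[0.994, -0.111, 0.005], [-0.058, -0.559, -0.827], [0.095, 0.822, -0.562]] [  432. -1004.   783.]
```

View pics/scene.png

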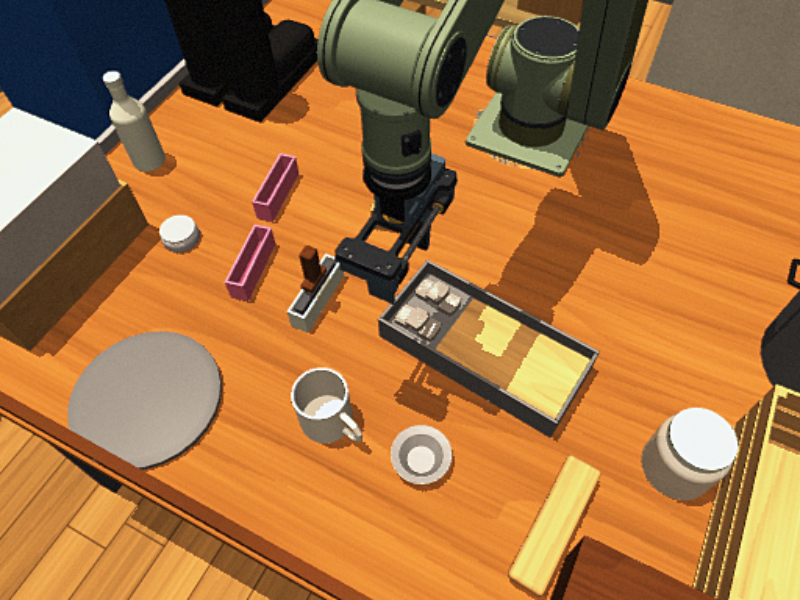

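View pics/side.png

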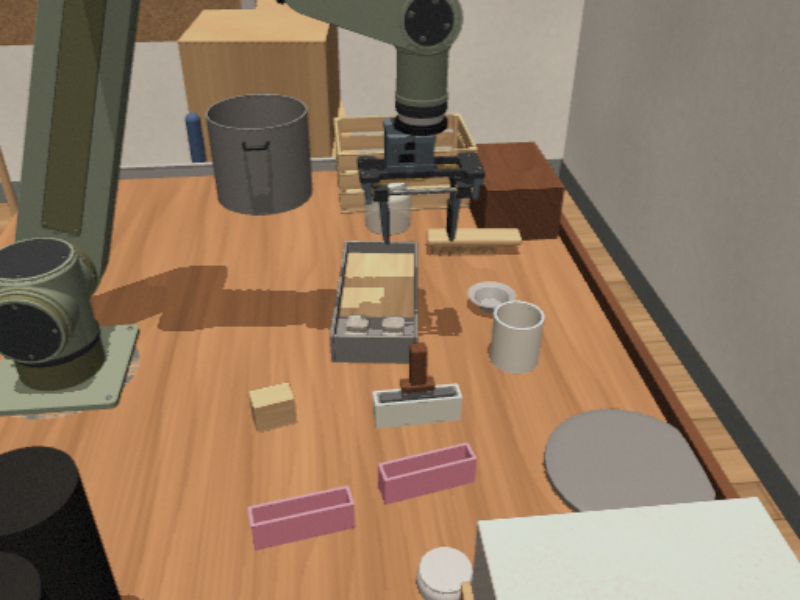

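The rake (dark handle) stands in the white caddy at scene px (312,265) and side px (417,370). The look-alikes are two pink, empty caddies (scene (275,187) and (250,262)), so the white one is the right choice. The tray is at scene (490,345), with chips at its caddy end (425,305).

```bash
cat > h.py <<'E'
import numpy as np,cv2,pickle
def cloud(f,Rt=None):
    d=f["depth"];v,u=np.mgrid[:384,:512]
    P=np.stack([(u-f["cx"])/f["fx"]*d,(v-f["cy"])/f["fy"]*d,d],-1)
    W=(P-f["t"])@f["R"] if Rt is None else (P@Rt[:3,:3].T+Rt[:3,3])
    W[d==0]=np.nan
    return W
def rect(P):
    (c,(w,h),a)=cv2.minAreaRect(P[:,:2].astype(np.float32))
    if w>h: w,h=h,w;a+=90
    return np.round(c,1),round(w,1),round(h,1),round(a%180,1)  # a: dir of w
E
python3 - <<'E'
from h import *
F=pickle.load(open("f0.pkl","rb"))
def rng(W,x,y,z):
    return (W[...,0]>x[0])&(W[...,0]<x[1])&(W[...,1]>y[0])&(W[...,1]<y[1])&(W[...,2]>z[0])&(W[...,2]<z[1])
for n in("scene","side"):
    f=F[n];W=cloud(f);k=.64
    for nm,(u,v) in {"scene":dict(handle=(312,250),tray=(500,340),cad=(305,320),chip=(435,290),chipb=(412,317),floor=(540,370)),"side":dict(handle=(417,350),tray=(375,290),cad=(417,410),chip=(357,323),floor=(380,262))}[n].items():
        print(n,nm,np.round(W[int(v*k),int(u*k)]))
    hsv=cv2.cvtColor(f["pixels"],cv2.COLOR_RGB2HSV)
    np.save(n+"W.npy",W)
    m=rng(W,(400,700),(-400,-100),(120,145)); print("handle top",m.sum(),np.round(W[m].mean(0),1),W[m][:,2].max(),rect(W[m]))
    m=rng(W,(400,700),(-400,-100),(40,50)); print("z45",m.sum(),rect(W[m]))
E
```

```text
scene handle [ 551. -164.  135.]
scene tray [504. 138.  27.]
scene cad [ 615. -152.   38.]
scene chip [476.  10.  45.]
scene chipb [539.  -1.  47.]
scene floor [528. 211.  30.]
handle top 96 [ 556.8 -168.   129.5] 135.59137802136584 (array([ 555.2, -168.6]), 22.5, 26.0, 96.2)
z45 572 (array([ 509.6, -262.4]), 216.5, 225.8, 92.0)
side handle [ 552. -178.  133.]
side tray [521. 144.  27.]
side cad [ 553. -186.   29.]
side chip [479.  14.  49.]
side floor [538. 236.  30.]
handle top 116 [ 555.5 -175.2  129.9] 136.31813622231982 (array([ 555.9, -172. ]), 23.4, 23.8, 2.5)
z45 1080 (array([ 510.1, -263. ]), 218.4, 225.4, 179.5)
```

```bash
python3 - <<'E'
from h import *
F=pickle.load(open("f0.pkl","rb"))
for n in("scene","side"):
    f=F[n];W=cloud(f);hsv=cv2.cvtColor(f["pixels"],cv2.COLOR_RGB2HSV)
    D=np.hypot(W[...,0]-554,W[...,1]+170)
    m=(D<85)&(W[...,2]>42)&(W[...,2]<48)&(hsv[...,1]<60); print(n,"caddy rim",m.sum(),rect(W[m]),np.nanmedian(W[m][:,2]))
    m=(D<40)&(W[...,2]>133)&(W[...,2]<138); print("top",m.sum(),rect(W[m]),W[m][:,2].mean())
    # tray rim
    m=(W[...,0]>400)&(W[...,0]<650)&(W[...,1]>-60)&(W[...,1]<330)&(W[...,2]>51)&(W[...,2]<60)&(hsv[...,1]<90)
    k=cv2.connectedComponentsWithStats(m.astype(np.uint8),connectivity=8)
    for i in np.argsort(-k[2][1:,4])[:3]+1: print("tray",k[2][i,4],rect(W[k[1]==i]))
    print("tray all",rect(W[m]))
    # floor profile
    for y in range(90,260,20):
        q=(abs(W[...,1]-y)<6)&(abs(W[...,0]-515-(y-100)*0.05)<40)&(W[...,2]>15)&(W[...,2]<45); print(y,round(float(np.median(W[q][:,2])),1),end="; ")
    print()
E
```

```text
scene caddy rim 220 (array([ 554.6, -170.1]), 33.4, 128.4, 92.9) 44.469674409773226
top 9 (array([ 554.8, -168.8]), 8.7, 18.0, 71.6) 134.09762117334833
tray 140 (array([468.3, 223.3]), 43.9, 133.5, 154.5)
tray 126 (array([593.4, 143.1]), 6.7, 136.2, 172.5)
tray 88 (array([566.8, 266.8]), 18.5, 92.5, 72.9)
tray all (array([521.8, 119.3]), 143.4, 310.3, 172.7)
90 24.8; 110 25.1; 130 25.7; 150 26.3; 170 26.5; 190 27.2; 210 27.4; 230 28.1; 250 28.1; 
side caddy rim 373 (array([ 556. , -170.6]), 35.9, 127.6, 91.8) 45.06780084589686
top 33 (array([ 555.8, -172.3]), 19.8, 22.3, 172.9) 134.33190719515494
tray 424 (array([523.2, 117.2]), 141.3, 318.9, 172.5)
tray 7 (array([528.6,   3.3]), 5.2, 15.4, 4.3)
tray 4 (array([484.6,   1.2]), 4.3, 6.5, 122.7)
tray all (array([523.2, 117.2]), 141.3, 318.9, 172.5)
90 26.4; 110 26.9; 130 27.2; 150 27.4; 170 27.7; 190 28.7; 210 29.2; 230 29.1; 250 29.7;
```

{"api": "send_rows", "payload": {
  "motion": [
    [-0.01,-0.1,0,0,0,0.01,1],
    [-0.02,-0.2,0,0,0,0.02,1],
    [-0.03,-0.28,0,0,0,0.03,1],
    [-0.04,-0.32,0,0,0,0.04,1],
    [-0.04,-0.34,0,0,0,0.04,1],
    [-0.04,-0.34,0,0,0,0.04,1]
  ],
  "squeeze": 35
}}

```text
time_s: 0.9
ee_pos: [555.1, -170.1, 213.7]
ee_rot: [-180.0, -0.0, 92.4]
force: [-0.6, 0.4, 0.3]
gripper_width: 91.3
gripper_force: 0.0
```

```bash
cat >> h.py <<'E'
from scipy.spatial.transform import Rotation as Ro
def wrist():
    from workcell import env,eyes
    s=env.state();f=eyes.grab_frame("wrist")
    T=np.eye(4);T[:3,:3]=Ro.from_euler("xyz",s["ee_rot"],degrees=True).as_matrix();T[:3,3]=s["ee_pos"]
    return s,f,T@f["T_tool_cam"]
E
python3 - <<'E'
from h import *
s,f,T=wrist();W=cloud(f,T);print(s["ee_pos"],s["ee_rot"],s["force"],np.round(f["T_tool_cam"],2).tolist())
cv2.imwrite("pics/w1.png",f["pixels"][:,:,::-1])
hsv=cv2.cvtColor(f["pixels"],cv2.COLOR_RGB2HSV)
D=np.hypot(W[...,0]-554,W[...,1]+170)
m=(D<40)&(W[...,2]>130)&(W[...,2]<140); print("top",m.sum(),rect(W[m]),W[m].mean(0)) if m.sum() else print(0)
m=(D<85)&(W[...,2]>42)&(W[...,2]<48)&(hsv[...,1]<60); print("rim",m.sum(),rect(W[m]))
E
```

```text
[ 555.08341476 -170.05452274  213.74091116] [-1.79992357e+02 -2.49303696e-02  9.23563000e+01] [-0.60827697  0.41490536  0.2763672 ] [[-0.0, -0.96, -0.29, 80.36], [1.0, -0.0, -0.0, -1.44], [-0.0, -0.29, 0.96, -171.67], [0.0, 0.0, 0.0, 1.0]]
top 691 (array([ 552.5, -170. ]), 22.4, 23.7, 92.8) [ 552.63698077 -169.06621856  133.98753458]
rim 1195 (array([ 552.6, -169.7]), 32.3, 128.3, 92.2)
```

View pics/w1.png

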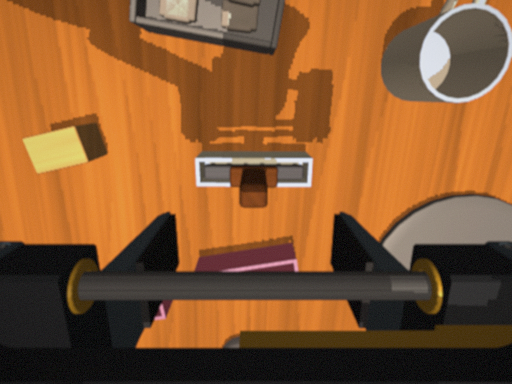

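The wrist view confirms the white caddy at (253,172), with the rake's dark handle at (253,190) midway between the fingers. Its height is 134 mm, as expected. Descending to grasp.

{"api": "send_rows", "payload": {
  "motion": [
    [-0.002,0,-0.08,0,0,0,1],
    [-0.002,0,-0.16,0,0,0,1],
    [-0.002,0,-0.22,0,0,0,1],
    [-0.002,0,-0.25,0,0,0,1],
    [-0.002,0,-0.256,0,0,0,1],
    [-0.002,0,-0.256,0,0,0,-1],
    [-0.002,0,-0.256,0,0,0,-1],
    [-0.002,0,-0.256,0,0,0,-1],
    [-0.002,0,-0.256,0,0,0,-1],
    [-0.002,0,-0.256,0,0,0,-1],
    [-0.002,0,-0.256,0,0,0,-1],
    [-0.002,0,-0.256,0,0,0,-1]
  ],
  "squeeze": 40
}}

```text
time_s: 2.45
ee_pos: [554.0, -170.0, 85.9]
ee_rot: [180.0, -0.0, 92.4]
force: [0.1, -0.4, -1.1]
gripper_width: 24.1
gripper_force: 0.4
```

{"api": "send_rows", "payload": {
  "motion": [
    [0,0,0,0,0,0,-1],
    [0,0,0,0,0,0,-1],
    [0,0,0.01,0,0,0,-1],
    [0,0,0.03,0,0,0,-1],
    [0,0,0.06,0,0,0,-1],
    [0,0,0.1,0,0,0,-1],
    [0,0,0.16,0,0,0,-1],
    [0,0,0.2,0,0,0,-1],
    [0,0,0.2,0,0,0,-1]
  ],
  "squeeze": 40
}}

```text
time_s: 3.58
ee_pos: [555.2, -170.4, 188.6]
ee_rot: [179.7, 0.1, 92.4]
force: [0.0, 1.1, -3.2]
gripper_width: 23.8
gripper_force: 40.0
```

```bash
cat >> h.py <<'E'
C=np.array([522.5,118.3]);A=np.radians(-7.4);X=np.array([np.cos(A),np.sin(A)]);Y=np.array([-X[1],X[0]])
def tray(W): 
    d=W[...,:2]-C
    return np.stack([d@X,d@Y,W[...,2]],-1)
def heap(n,f,T=None):
    W=tray(cloud(f,T)); 
    m=(abs(W[...,0])<66)&(abs(W[...,1])<152)&(W[...,2]>18)&(W[...,2]<70)
    H=np.full((32,14),np.nan)
    i=((W[...,1][m]+160)//10).astype(int);j=((W[...,0][m]+70)//10).astype(int);z=W[...,2][m]
    for a in range(32):
        for b in range(14):
            q=z[(i==a)&(j==b)]
            if len(q):H[a,b]=np.median(q)
    print(n);[print(-155+10*a,' '.join('%3.0f'%x for x in H[a])) for a in range(32) if not np.isnan(H[a]).all()]
E
python3 - <<'E'
from h import *
from workcell import env,eyes
s=env.state();print(np.round(s["ee_pos"],1),np.round(s["ee_rot"],1),np.round(s["force"],1))
f=eyes.grab_frame("side");heap("side",f)
W=cloud(f);D=np.hypot(W[...,0]-554,W[...,1]+170)
for lo,hi in((228,245),(180,195),(158,172),(135,150),(105,130)):
    m=(D<70)&(W[...,2]>lo)&(W[...,2]<hi); print(lo,m.sum(),rect(W[m]) if m.sum()>3 else "")
f=eyes.grab_frame("scene");heap("scene",f)
W=cloud(f);m=(D<70)
cv2.imwrite("pics/s2.png",cv2.resize(f["pixels"][100:292,120:376,::-1],(800,600)))
E
```

```text
[ 555.2 -170.4  188.6] [1.797e+02 1.000e-01 9.240e+01] [ 0.   1.1 -3.2]
side
-155  35  54  37  45  51  51  31  27  52 nan  53  21 nan nan
-145  55  53  53  53 nan  53  54  38 nan nan nan nan nan nan
-135  46 nan nan nan nan nan nan nan  40 nan nan nan nan nan
-125  51 nan  39  43  43  43 nan nan  38  39  39  42 nan nan
-115  52  28  46  47  49  47 nan  25  44  48  48  46 nan nan
-105  38  26  49  50  49  48  26  26  47  50  49  49 nan nan
-95  26  26  47  50  49  36  26  25  47  50  50  49 nan nan
-85  29  27 nan nan nan  37  26  25  26 nan nan  40 nan nan
-75  39  26  38  39  37  37  26  26  31  38  39  36 nan nan
-65  25  27  25 nan nan nan  27  25  28  34 nan  31  25 nan
-55  27  27  26  26  26  27  25  27  27  26  27  26  25 nan
-45  36  26  26  26  26  26  27  25  26  26  27  26 nan nan
-35  36  25  26  26  26  27  27  27  27  27  26  27 nan nan
-25  40  27  27  26  27  27  26  27  26  26  27  26 nan nan
-15  31  27  26  26  27  26  27  27  28  26  27  25 nan nan
-5  46  27  27  27  27  28  27  27  27  27  28  25 nan nan
5  29  28  27  26  27  28  29  26  28  28  27  29 nan nan

[... 2371 characters left out ...]
6  25  27  26  27  27  27  27  27  26  26  53
55  29  28  26  26  26  26  27  26  27  28  28  27  29  53
65  28  26  27  27  28  27  28  27  27  27  26  27  26  53
75  28  26  26  27  26  28  29  27  28  29  28  27  27  54
85  27  27  28  27  27  27  28  28  28  27  28  28  29  52
95  29  29  27  28  29  28  28  28  27  27  28  28  30  52
105  28  27  29  29  28  28  28  28  27  29  28  28  28  53
115  31  27  28  27  28  28  28  28  28  28  29  28  29  52
125  28  29  29  28  28  29  29  29  29  28  29  29  29  54
135  29  29  29  29  29  28  28  28  29  29  29  29  28  51
145  31  29  29  29  29  29  29  29  29  28  29  29  29  52
155  55  52  53  53  53  53  53  54  53  53  51  54  54  53
```

View pics/s2.png

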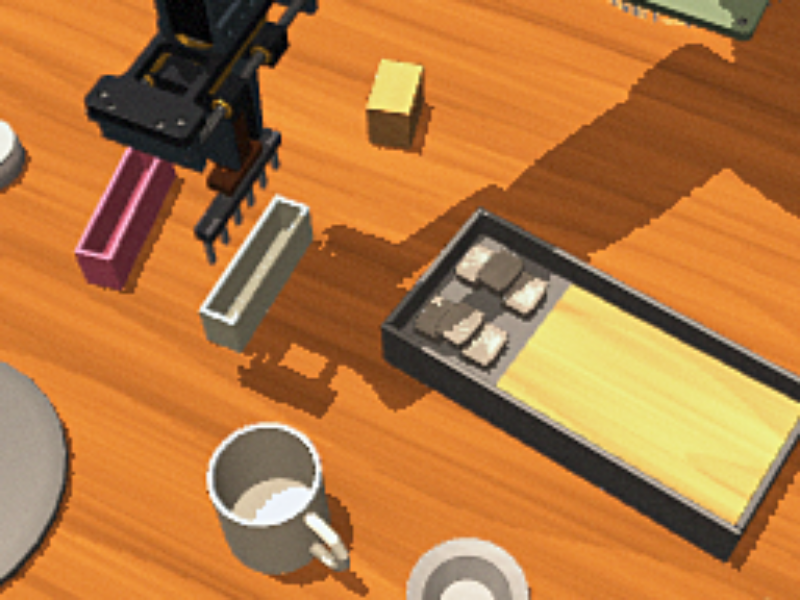

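{"api": "send_rows", "payload": {
  "motion": [
    [-0.02,0.06,0,0,0,-0.03,-1],
    [-0.04,0.13,0,0,0,-0.07,-1],
    [-0.06,0.2,0,0,0,-0.11,-1],
    [-0.08,0.26,0,0,0,-0.15,-1],
    [-0.095,0.29,0,0,0,-0.163,-1],
    [-0.099,0.301,0,0,0,-0.163,-1],
    [-0.099,0.301,0,0,0,-0.163,-1],
    [-0.099,0.301,0,0,0,-0.163,-1],
    [-0.099,0.301,0,0,0,-0.163,-1]
  ]
}}

```text
time_s: 4.8
ee_pos: [504.7, -20.1, 185.8]
ee_rot: [-180.0, 0.0, 82.6]
force: [-0.3, 0.4, -1.3]
gripper_width: 23.9
gripper_force: 40.0
```

```bash
python3 - <<'E'
from h import *
from workcell import env,eyes
s,f,T=wrist();print(np.round(s["ee_pos"],1),np.round(s["ee_rot"],1),np.round(s["force"],1),np.round(s["qvel"],2))
heap("wrist",f,T)
g=eyes.grab_frame("side");W=tray(cloud(g));
p=s["ee_pos"][:2]-C;print("tcp tray",p@X,p@Y)
D=np.hypot(W[...,0]-p@X,W[...,1]-p@Y)
for lo in range(80,170,6):
    m=(D<64)&(W[...,2]>=lo)&(W[...,2]<lo+6);print(lo,m.sum(),np.round([W[m][:,0].min(),W[m][:,0].max(),W[m][:,1].min(),W[m][:,1].max()],1) if m.sum() else "")
cv2.imwrite("pics/w3.png",np.hstack([f["pixels"],g["pixels"][100:,100:388].repeat(1,0)[:,:] if 0 else f["pixels"][:,:0]])[:,:,::-1])
E
```

```text
[504.7 -20.1 185.8] [-180.     0.    82.6] [-0.3  0.4 -1.3] [ 0.08 -0.03  0.    0.14  0.01  0.04]
wrist
-155  55  54  54  54  54  53  51  54  52  51  50  51  52  54
-145  27  28  38  39  38  27  27  27  37  37  33  27  27  48
-135  27  27  39  39  39  27  27  27  39  39  39  38  27  49
-125  27  27  39  39  39  27  27  27  39  39  39  37  27  48
-115  27  27  51  51  51  49  27  27  51  51  51  50  27  48
-105  27  27  51  51  51  50  27  27  51  51  51  50  27  50
-95  27  27  49  49  45  38  27  27  49  50  50  38  27  49
-85  27  27  39  39  39  38  27  27  39  39  39  28  27  48
-75  27  27  38  39  39  34  27  27  38  38  39  27  27  50
-65  27  27  27  27  27  27  27  27  27  27  27  27  27  48
-55  27  27  27  27  27  27  27  27  27  27  27  27  27  50
-45  27  27  27  27  27  27  27  27  27  27  27  27  27  48
-35  27  27  28  27  27  27  27  27  27  27  27  28  27  48
-25  27  27  28  28  28  28  27  28  28  28  28  28  28  49
-15  28  28  28  28  28  28  28  28  28  28  28  28  28  50
-5  28  28  28  28  28  28  28  28  28  28  28  28  28  50
5  28  28  28  28  28  28  28  28  28  28  28  28  28  49
15  28  29  28  28  29  29  28  29  29  29  29  29  29  47
25  29  29  29  29  29  29  29  29  29  29  29  29  29  30
tcp tray 0.18705185763337934 -139.52566689679298
80 0 
86 0 
92 0 
98 2 [ -48.8   52.9 -138.8 -138.4]
104 22 [ -48.4   55.4 -143.7 -135.9]
110 32 [ -48.2   55.3 -145.  -137.3]
116 32 [ -48.2   55.2 -145.3 -137.6]
122 27 [ -47.9   55.2 -145.2 -137.8]
128 22 [ -50.3   55.1 -145.4 -139.2]
134 69 [ -51.7   57.4 -150.3 -141.1]
140 121 [ -52.5   57.4 -151.7 -130.2]
146 136 [ -49.8   54.9 -150.5 -131.8]
152 5 [ -17.6   21.  -144.4 -142.3]
158 32 [ -22.1   26.  -151.3 -145.6]
164 76 [ -22.2   26.1 -153.9 -127. ]
```

View pics/w3.png

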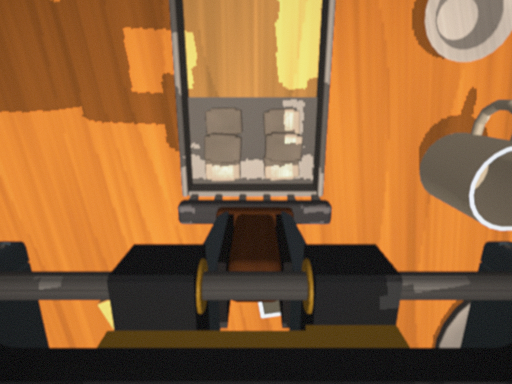

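Wrist view: the rake head at px (180–330, 212) sits parallel to the tray's end wall and is centred on it. The top chips are at about (222,148) and (282,148), with row 1 behind them. I'll lower the tips just above the bottom layer and push the top chips off.

{"api": "send_rows", "payload": {
  "motion": [
    [0,0,-0.05,0,0,0,-1],
    [0,0,-0.09,0,0,0,-1],
    [0,0,-0.115,0,0,0,-1],
    [0,0,-0.124,0,0,0,-1],
    [0,0,-0.124,0,0,0,-1],
    [0.002,0.015,-0.124,0,0,0,-1],
    [0.004,0.03,-0.124,0,0,0,-1],
    [0.006,0.045,-0.124,0,0,0,-1],
    [0.008,0.06,-0.124,0,0,0,-1],
    [0.0095,0.075,-0.124,0,0,0,-1],
    [0.0115,0.09,-0.124,0,0,0,-1],
    [0.0135,0.105,-0.124,0,0,0,-1],
    [0.0155,0.12,-0.124,0,0,0,-1],
    [0.0175,0.135,-0.124,0,0,0,-1],
    [0.019,0.147,-0.124,0,0,0,-1],
    [0.02,0.157,-0.124,0,0,0,-1],
    [0.02,0.157,-0.124,0,0,0,-1]
  ]
}}

```text
time_s: 7.02
ee_pos: [514.5, 59.4, 123.9]
ee_rot: [180.0, -0.0, 82.6]
force: [0.2, -0.8, -1.9]
gripper_width: 23.8
gripper_force: 40.0
```

```bash
python3 - <<'E'
from h import *
from workcell import env,eyes
s,f,T=wrist();print(np.round(s["ee_pos"],1),np.round(s["ee_rot"],1),np.round(s["force"],1))
p=s["ee_pos"][:2]-C;print("tcp tray",p@X,p@Y)
heap("wrist",f,T)
g=eyes.grab_frame("side");h=eyes.grab_frame("scene")
a=cv2.resize(g["pixels"][140:240,195:285],(400,444));b=cv2.resize(h["pixels"][155:285,230:390],(400,325))
c=np.zeros((444,800,3),np.uint8);c[:,:400]=a;c[:325,400:]=b
cv2.imwrite("pics/p4.png",c[:,:,::-1])
E
```

```text
[514.5  59.4 123.9] [180.   -0.   82.6] [ 0.2 -0.8 -1.9]
tcp tray -0.3219495167508921 -59.4834682552899
wrist
-115  27  27 nan nan nan nan nan nan nan nan nan  27  27  27
-105  27  27  27 nan nan nan nan nan nan nan nan  27  27  29
-95  27  27  39 nan nan nan nan nan nan nan  39  27  27  45
-85 nan nan  39  39 nan nan nan nan nan nan  39  38 nan  55
-75 nan nan nan nan nan nan nan nan nan nan nan nan nan  56
-65  27  27  27  26  27  27  27  27  27  27  27  27  27  52
-55  27  28  47  48  48  27  27  27  48  49  48  29  27  48
-45  27  28  44  45  45  28  27  28  45  45  46  27  27  48
-35  27  28  40  41  41  28  27  28  40  41  41  28  27  49
-25  28  28  28  28  28  28  28  28  28  28  28  28  28  48
-15  28  28  28  28  28  28  28  28  28  28  28  28  28  49
-5  28  28  28  28  28  28  28  28  28  28  28  28  28  48
5  28  28  28  28  28  28  28  28  28  28  28  28  28  49
15  28  28  29  29  29  29  29  29  29  29  29  29  29  48
25  29  29  29  29  29  29  29  29  29  29  29  29  29  49
35  29  29  29  29  29  29  29  29  29  29  29  29  29  49
45  29  29  29  29  29  29  29  29  29  29  29  29  29  49
55  29  30  30  30  30  30  30  30  30  30  30  30  30  50
65  30  30  30  30  30  30  30  30  30  30  30  30  30  50
75  30  30  30  30  30  30  30  30  30  30  30  30  30  48
85  30  30  30  30  30  30  30  30  30  30  30  30  30  39
```

View pics/p4.png

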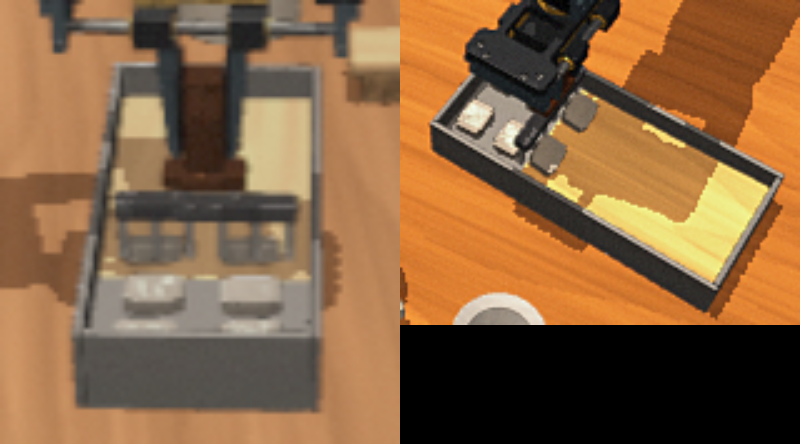

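The side and scene crops show the two top chips ahead of the tines (scene crop (575,112), (548,155)), still leaning against them. The bottom rows have not moved. I'll back off so they drop, then look again from behind.

{"api": "send_rows", "payload": {
  "motion": [
    [-0.001,-0.007,0,0,0,0,-1],
    [-0.002,-0.015,0,0,0,0,-1],
    [-0.002,-0.02,0.01,0,0,0,-1],
    [-0.004,-0.04,0.05,0,0,0,-1],
    [-0.008,-0.07,0.1,0,0,0,-1],
    [-0.013,-0.11,0.124,0,0,0,-1],
    [-0.018,-0.15,0.124,0,0,0,-1],
    [-0.02,-0.157,0.124,0,0,0,-1],
    [-0.02,-0.157,0.124,0,0,0,-1]
  ]
}}

```text
time_s: 8.3
ee_pos: [504.4, -19.4, 186.0]
ee_rot: [-180.0, -0.0, 82.6]
force: [-0.1, 0.9, -1.7]
gripper_width: 24.0
gripper_force: 40.0
```

```bash
cat >> h.py <<'E'
def chips(W,zmin=33):
    # W tray-frame cloud of the wrist; per-chip blobs
    m=(abs(W[...,0])<58)&(abs(W[...,1])<147)&(W[...,2]>zmin)&(W[...,2]<60)
    k=cv2.connectedComponentsWithStats(m.astype(np.uint8),connectivity=4)
    for i in range(1,k[0]):
        if k[2][i,4]>60:
            P=W[k[1]==i];print("x %.0f..%.0f y %.0f..%.0f z %.0f..%.0f n%d"%(*np.percentile(P[:,0],[1,99]),*np.percentile(P[:,1],[1,99]),*np.percentile(P[:,2],[10,90]),len(P)))
E
python3 - <<'E'
from h import *
s,f,T=wrist();print(np.round(s["ee_pos"],1),np.round(s["force"],1))
chips(tray(cloud(f,T)));heap("w",f,T)
E
```

```text
[504.4 -19.4 186. ] [-0.1  0.9 -1.7]
x -52..-17 y -62..-34 z 38..40 n1088
x 8..42 y -62..-34 z 38..40 n1088
x -49..-14 y -97..-70 z 38..40 n990
x 8..43 y -99..-71 z 38..40 n972
x 9..44 y -142..-115 z 37..40 n888
x -52..-16 y -143..-116 z 37..40 n887
w
-155  54  55  54  54  55  54  52  52  53  52  52  52  52  52
-145  28  28  38  38  38  28  27  27  34  37  37  28  27  49
-135  27  27  39  39  39  28  27  27  39  39  39  38  27  48
-125  27  27  39  39  39  28  27  27  39  39  39  33  27  49
-115  27  27  27  27  28  27  27  27  28  31  34  27  27  49
-105  27  27  27  27  27  27  27  27  27  27  27  27  27  49
-95  27  27  38  39  39  27  27  27  39  39  39  27  27  48
-85  27  27  39  39  39  38  27  27  39  39  39  28  27  49
-75  27  27  38  39  39  35  27  27  38  39  39  27  27  49
-65  27  27  27  27  27  27  27  27  27  27  27  27  27  49
-55  27  27  39  39  39  28  27  27  39  39  39  27  27  48
-45  27  28  39  39  39  28  27  28  39  39  39  28  27  49
-35  28  28  38  39  39  28  27  28  36  39  39  28  27  48
-25  28  28  28  28  28  28  28  28  28  28  28  28  28  49
-15  28  28  28  28  28  28  28  28  28  28  28  28  28  50
-5  28  28  28  28  28  28  28  28  28  28  28  28  28  49
5  28  28  28  28  28  28  28  28  28  28  28  28  28  50
15  29  29  29  29  29  29  29  29  29  29  29  29  29  49
25  29  29  29  29  29  29  29  29  29  29  29  29  29  30
```

All six chips now lie flat in three rows, at y about -129, -84 and -48. I'll insert the rake in the 17 mm gap between rows 1 and 2 (y ≈ -106) and feel for the floor.

{"api": "send_rows", "payload": {
  "motion": [
    [0.004,0.03,-0.03,0,0,0,-1],
    [0.008,0.06,-0.07,0,0,0,-1],
    [0.0084,0.0645,-0.11,0,0,0,-1],
    [0.0084,0.0645,-0.14,0,0,0,-1],
    [0.0084,0.0645,-0.15,0,0,0,-1],
    [0.0084,0.0645,-0.15,0,0,0,-1],
    [0.0084,0.0645,-0.15,0,0,0,-1]
  ]
}}

```text
time_s: 9.22
ee_pos: [509.3, 12.7, 111.6]
ee_rot: [179.9, -0.0, 82.6]
force: [0.3, 0.9, -1.4]
gripper_width: 23.9
gripper_force: 40.0
```

{"api": "send_rows", "payload": {
  "motion": [
    [0,0,-0.002,0,0,0,-1],
    [0,0,-0.002,0,0,0,-1]
  ]
}}

```text
time_s: 9.48
ee_pos: [508.8, 12.7, 110.3]
ee_rot: [180.0, -0.0, 82.6]
force: [0.4, 0.1, -1.8]
gripper_width: 23.9
gripper_force: 40.0
```

{"api": "send_rows", "payload": {
  "motion": [
    [0,0,-0.002,0,0,0,-1],
    [0,0,-0.002,0,0,0,-1]
  ]
}}

```text
time_s: 9.72
ee_pos: [508.7, 12.7, 108.9]
ee_rot: [180.0, 0.0, 82.6]
force: [0.4, 0.3, -2.4]
gripper_width: 23.2
gripper_force: 40.0
```

{"api": "send_rows", "payload": {
  "motion": [
    [0,0,-0.001,0,0,0,-1],
    [0,0,-0.002,0,0,0,-1],
    [0,0,-0.002,0,0,0,-1]
  ]
}}

```text
time_s: 10.1
ee_pos: [508.7, 12.7, 108.0]
ee_rot: [180.0, 0.0, 82.6]
force: [0.4, 0.9, -1.9]
gripper_width: 23.6
gripper_force: 40.0
```

{"api": "send_rows", "payload": {
  "motion": [
    [0,0,-0.001,0,0,0,-1],
    [0,0,-0.001,0,0,0,-1]
  ]
}}

```text
time_s: 10.35
ee_pos: [508.7, 12.8, 107.8]
ee_rot: [180.0, -0.0, 82.6]
force: [-1.2, 0.6, 0.3]
gripper_width: 23.8
gripper_force: 40.0
```

{"api": "send_rows", "payload": {
  "motion": [
    [0.001,0.008,-0.001,0,0,0,-1],
    [0.003,0.022,-0.001,0,0,0,-1],
    [0.005,0.037,-0.001,0,0,0,-1],
    [0.007,0.052,-0.001,0,0,0,-1],
    [0.009,0.067,-0.001,0,0,0,-1],
    [0.0105,0.08,-0.001,0,0,0,-1],
    [0.0113,0.0873,-0.001,0,0,0,-1]
  ]
}}

```text
time_s: 11.22
ee_pos: [514.6, 56.7, 107.1]
ee_rot: [180.0, 0.0, 82.7]
force: [-0.1, -5.5, 3.6]
gripper_width: 23.7
gripper_force: 40.0
```

{"api": "send_rows", "payload": {
  "motion": [
    [0,0,0.001,0,0,0,-1],
    [0,0,0.001,0,0,0,-1]
  ]
}}

```text
time_s: 11.48
ee_pos: [514.6, 56.9, 107.4]
ee_rot: [180.0, -0.1, 82.6]
force: [0.8, -1.8, 2.4]
gripper_width: 24.3
gripper_force: 40.0
```

{"api": "send_rows", "payload": {
  "motion": [
    [0.001,0.01,0,0,0,0,-1],
    [0.0026,0.02,0.0003,0,0,0,-1],
    [0.0039,0.03,0.0006,0,0,0,-1],
    [0.0052,0.04,0.0008,0,0,0,-1]
  ]
}}

```text
time_s: 11.98
ee_pos: [516.8, 76.7, 107.8]
ee_rot: [-180.0, 0.0, 82.6]
force: [-0.4, -4.9, 3.8]
gripper_width: 24.0
gripper_force: 40.0
```

{"api": "send_rows", "payload": {
  "motion": [
    [0.0016,0.012,0.001,0,0,0,-1],
    [0.0031,0.024,0.0013,0,0,0,-1],
    [0.0047,0.036,0.0015,0,0,0,-1],
    [0.0063,0.048,0.0018,0,0,0,-1],
    [0.0078,0.06,0.002,0,0,0,-1]
  ]
}}

```text
time_s: 12.6
ee_pos: [520.8, 106.8, 108.8]
ee_rot: [-180.0, 0.0, 82.6]
force: [-0.6, -2.7, 0.9]
gripper_width: 24.3
gripper_force: 40.0
```

{"api": "send_rows", "payload": {
  "motion": [
    [0.0016,0.012,0.0002,0,0,0,-1],
    [0.0031,0.024,0.0004,0,0,0,-1],
    [0.0047,0.036,0.0006,0,0,0,-1]
  ]
}}

```text
time_s: 12.98
ee_pos: [523.2, 124.7, 109.2]
ee_rot: [180.0, 0.0, 82.6]
force: [0.4, -3.9, 1.9]
gripper_width: 24.2
gripper_force: 40.0
```

{"api": "send_rows", "payload": {
  "motion": [
    [0.0016,0.012,0.0003,0,0,0,-1],
    [0.0031,0.024,0.0006,0,0,0,-1],
    [0.0036,0.028,0.0007,0,0,0,-1],
    [0.0036,0.028,0.0007,0,0,0,-1]
  ]
}}

```text
time_s: 13.48
ee_pos: [525.1, 138.8, 109.5]
ee_rot: [180.0, -0.0, 82.6]
force: [0.4, -2.2, 2.4]
gripper_width: 24.0
gripper_force: 40.0
```

```bash
python3 - <<'E'
from h import *
s,f,T=wrist();p=s["ee_pos"][:2]-C;print(np.round(s["ee_pos"],1),np.round(s["force"],1),"tcp tray",p@X,p@Y)
chips(tray(cloud(f,T)),34)
E
```

```text
[525.1 138.8 109.5] [ 0.4 -2.2  2.4] tcp tray -0.09217622228652052 20.70416537737451
x -56..-16 y 23..78 z 40..42 n3226
x 6..41 y 23..78 z 40..42 n3197
```

The chips now form two rows, at y ≈ 37 (middle third) and y ≈ 64 (far third), all flat. Row 1 remains at -129. Next: lift out and carry the rake back over the caddy.

{"api": "send_rows", "payload": {
  "motion": [
    [-0.001,-0.007,0,0,0,0,-1],
    [-0.001,-0.008,0.03,0,0,0,-1],
    [-0.001,-0.01,0.08,0,0,0,-1],
    [-0.001,-0.03,0.13,0,0,0,-1],
    [0.003,-0.1,0.153,0,0,0.03,-1],
    [0.015,-0.2,0.153,0,0,0.06,-1],
    [0.025,-0.3,0.153,0,0,0.09,-1],
    [0.035,-0.4,0.153,0,0,0.12,-1],
    [0.045,-0.5,0.153,0,0,0.15,-1],
    [0.055,-0.58,0.153,0,0,0.163,-1],
    [0.058,-0.61,0.153,0,0,0.163,-1],
    [0.058,-0.617,0.153,0,0,0.163,-1],
    [0.058,-0.617,0.153,0,0,0.163,-1],
    [0.058,-0.617,0.153,0,0,0.163,-1]
  ]
}}

```text
time_s: 15.28
ee_pos: [554.0, -168.8, 186.2]
ee_rot: [180.0, -0.0, 92.5]
force: [0.7, -0.0, -1.9]
gripper_width: 24.0
gripper_force: 40.0
```

```bash
python3 - <<'E'
from h import *
from workcell import env,eyes
s=env.state();print(np.round(s["ee_pos"],1),np.round(s["ee_rot"],1),np.round(s["force"],1))
h=eyes.grab_frame("scene");chips(tray(cloud(h)),33)
f=eyes.grab_frame("side");W=cloud(f);chips(tray(W),34)
D=np.hypot(W[...,0]-554,W[...,1]+170)
for lo,hi in((180,195),(158,172),(135,150),(105,130)):
    m=(D<70)&(W[...,2]>lo)&(W[...,2]<hi); print(lo,m.sum(),rect(W[m]) if m.sum()>3 else "")
a=cv2.resize(f["pixels"][190:290,205:325],(400,333));b=cv2.resize(h["pixels"][130:290,160:390],(400,278))
c=np.zeros((333,800,3),np.uint8);c[:,:400]=a;c[:278,400:]=b
cv2.imwrite("pics/p5.png",c[:,:,::-1])
E
```

```text
[ 554.  -168.8  186.2] [180.   -0.   92.5] [ 0.7 -0.  -1.9]
x -49..-15 y -143..-116 z 34..38 n117
x 12..47 y -143..-115 z 34..38 n126
x -55..-14 y 24..78 z 36..40 n305
x 8..44 y 24..79 z 36..41 n329
x 12..38 y 20..54 z 36..41 n61
180 95 (array([ 548.8, -178.9]), 27.7, 52.5, 56.9)
158 153 (array([ 555.6, -171. ]), 22.2, 49.4, 89.5)
135 388 (array([ 555.5, -170.1]), 20.0, 108.7, 93.7)
105 152 (array([ 556.6, -170.4]), 8.0, 105.7, 91.5)
```

View pics/p5.png

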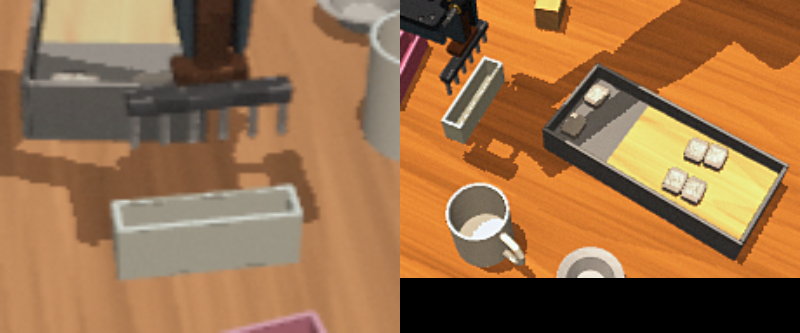

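The crop shows the rake upright above the white caddy (left, (205,260)). In the tray (right) the chips lie in pairs: two at the near end, two in the middle and two in the far third. Lowering and checking.

{"api": "send_rows", "payload": {
  "motion": [
    [0,-0.002,-0.04,0,0,0,-1],
    [0,-0.003,-0.08,0,0,0,-1],
    [0,-0.003,-0.11,0,0,0,-1],
    [0,-0.003,-0.14,0,0,0,-1],
    [0,-0.003,-0.165,0,0,0,-1],
    [0,-0.003,-0.185,0,0,0,-1],
    [0,-0.003,-0.195,0,0,0,-1],
    [0,-0.003,-0.199,0,0,0,-1],
    [0,-0.003,-0.199,0,0,0,-1],
    [0,-0.003,-0.199,0,0,0,-1]
  ]
}}

```text
time_s: 16.62
ee_pos: [554.3, -171.7, 87.0]
ee_rot: [179.9, 0.0, 92.4]
force: [0.4, 0.1, -2.0]
gripper_width: 23.9
gripper_force: 40.0
```

{"api": "send_rows", "payload": {
  "motion": [
    [0,0,-0.001,0,0,0,-1],
    [0,0,-0.001,0,0,0,-0.3],
    [0,0,-0.001,0,0,0,0],
    [0,0,-0.001,0,0,0,0.5],
    [0,0,-0.001,0,0,0,1],
    [0,0,-0.001,0,0,0,1],
    [0,0,-0.001,0,0,0,1],
    [0,0,0.02,0,0,0,1],
    [0,0,0.08,0,0,0,1],
    [0,0,0.16,0,0,0,1],
    [0,0,0.24,0,0,0,1],
    [0,0,0.3,0,0,0,1],
    [0,0,0.3,0,0,0,1],
    [0,0,0.3,0,0,0,1]
  ]
}}

```text
time_s: 18.38
ee_pos: [553.4, -171.4, 235.8]
ee_rot: [-179.9, -0.0, 92.4]
force: [-0.9, -0.5, -0.8]
gripper_width: 91.1
gripper_force: 0.0
```

```bash
python3 - <<'E'
from h import *
from workcell import env,eyes
s=env.state();print(np.round(s["ee_pos"],1),np.round(s["force"],1),s["time_s"])
for n in("side","scene"):
    f=eyes.grab_frame(n);W=cloud(f);chips(tray(W),33)
    D=np.hypot(W[...,0]-555,W[...,1]+170)
    for lo,hi in((75,100),(110,130),(131,139),(139,160)):
        m=(D<40)&(W[...,2]>lo)&(W[...,2]<hi); print(n,lo,m.sum(),rect(W[m]) if m.sum()>3 else "")
    if n=="side": a=cv2.resize(f["pixels"][190:290,205:325],(400,333))
    else: b=cv2.resize(f["pixels"][130:290,160:390],(400,278))
c=np.zeros((333,800,3),np.uint8);c[:,:400]=a;c[:278,400:]=b
cv2.imwrite("pics/p6.png",c[:,:,::-1])
E
```

```text
[ 553.4 -171.4  235.8] [-0.9 -0.5 -0.8] 18.375
x -53..-12 y 22..80 z 37..42 n153
x 17..46 y 20..78 z 36..42 n131
side 75 104 (array([ 554.5, -179.3]), 15.5, 27.9, 66.5)
side 110 90 (array([ 552.6, -179.3]), 15.9, 27.7, 59.8)
side 131 57 (array([ 556.7, -172.8]), 21.5, 23.9, 2.3)
side 139 0 
x -50..-15 y -143..-116 z 34..38 n117
x 11..46 y -142..-114 z 34..38 n131
x -55..-14 y 24..78 z 36..40 n301
x 8..44 y 24..78 z 36..40 n329
scene 75 66 (array([ 559.2, -165.4]), 13.8, 28.4, 52.4)
scene 110 72 (array([ 555.6, -170.8]), 22.3, 25.2, 94.0)
scene 131 40 (array([ 555.3, -170.3]), 19.4, 21.5, 88.3)
scene 139 0
```

View pics/p6.png

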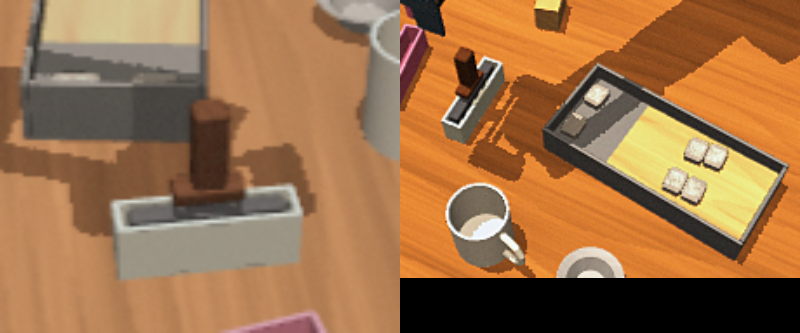

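The rake stands upright in the white caddy with its top at 134 mm, the gripper is clear, and the chips are two per third. Handing in.

```bash
python3 -c "
from workcell import env
print(env.job_done())"
```

```text
the job is handed in; nothing more can be done
None
```

The job is handed in: all six chips lie flat in one layer, two in each third of the tray, and the rake stands upright back in its white caddy. The judging result was not shown.

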